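# Pin the guide arm and hold the probe in the camera's lens mount

## Task

Push the guide arm's headed locking pin fully down through the fork until its head seats. Then take the longer of the two probes out of the stand by its thick grip and lower it through the guide hole until its tip is well inside the lens mount of the camera below, clear of the sensor; it must not touch the hole's walls or any other part of the jig or camera. Finish while holding the probe still there, upright and centred in the hole, the pin still seated, and leave everything else on the bench where it is.

Things in the scene. Friction and masses are not known exactly. Their poses are not given: they have to be found in the camera images.
- jig: camera test jig, fixed; lengths in mm. Origin under the base plate, straight below the guide hole; z up. Aluminium base 110 (x) x 240 (y: -172 to 68) x 10 high. On it, centred on the origin, a black camera 90 x 90 on its back, lens mount up, case top at z 85. Above it the guide arm, 50 wide (x), y -145 to 30, z 125 to 137. Fork 50 x 50 at y -120, z 117 to 145; post behind it to y -167.
- guide (a point): centre of the guide hole at the guide arm's top face (137 mm above the bench). Round hole of diameter 22 mm through the 12 mm thick arm, axis vertical, straight above the middle of the camera's lens mount; axes as the jig's.
- sensor (a point): centre of the sensor at the bottom of the camera's lens mount, straight below the guide hole, 56 mm above the bench. The mount's steel ring (outer diameter 62) has its rim 95 mm above the bench; open throat of diameter 44, 39 mm deep from rim to sensor.
- pin (a joint): travel of the locking pin in m: at the start it stands 16 to 28 mm proud of the fork, 0.030 = head seated on the fork. It slides straight down only, against steady friction of about 6 N, does not spring back, and stops hard at 0.030.
- pin_top (a point): centre of the top of the locking pin's round steel head (diameter 22, 8 mm high). The pin is vertical, started in the fork's aligned holes, 120 mm from the guide hole towards the jig's -y. Head top 153 mm above the bench when seated, 16 to 28 mm higher at the start.
- stand: black block 60 (x) x 130 (y) x 50 mm high, fixed, with two round holes of diameter 11.6, 38 deep (floor 12 mm above the bench), at y = -35 and +35; the long probe stands in one, a short one in the other (either may be in either). Origin at the centre of its underside, z up.
- probe: long probe: steel rod of diameter 10 mm, with a plain round aluminium grip of diameter 20, 30 high, at the top; whole length 150, mass 50 to 100 g. Origin at the centre of the flat lower end, z along the rod (grip from z = 120 to 150). Stands upright in the stand, tip 12 mm and top 162 mm above the bench.
- probe_tip (a point): centre of the long probe's lower end (the body's origin).
- probe_neck (a point): point on the long probe's axis where the grip begins, 120 mm above the tip.
- short_probe: the short probe, alike but 115 mm long (top 127 mm above the bench at the start); origin at its tip. Not to be moved.
- lens_cap: black dust cap, diameter 48, 9 high, lying on the jig's base plate between the camera and the post; bystander.
- lens: black lens, diameter 44, 50 high, standing on the bench; bystander.
- driver: screwdriver 150 long lying on the bench; bystander.
- mouse: grey computer mouse about 80 x 60 x 34 high; bystander.
- small_box: small cardboard box 35 x 50 x 30 high; bystander.
- spacer: aluminium ring, outer diameter 42, 12 high; bystander.
There are look-alikes about, which are no part of the job. What is shaped like the probe but purple, turquoise or yellow is not meant.

How it is judged:
By the outcome, as a careful person would: the job done as asked, in the order asked, and still so for the second after the job is handed in, while the arm keeps its last pose, push and grip.
It also fails if it takes over 48 s, if anything falls off the work surface, if the arm or the gripper's body presses on something with over 40 N, if the wrist force passes 120 N, or if a joint passes its speed limit or range.

## Robot

A 6-joint arm with a two-finger parallel gripper is mounted at the origin on the work surface. World frame = base frame: x ahead of the robot, y to its left, z up, the work surface at z = 0. Lengths are in m, angles in rad, forces in N, time in s.
With the tool pointing down it reaches from about 0.3 to 0.75 m from the base axis. Payload 8.5 kg.
Tool frame: the origin (TCP) lies on the centre line of the jaws, within the pads' length; the fingertips stand 25 mm ahead of it and the grasp point (between the pads) lies 6 mm ahead of it; z points along the fingers, y is the line along which they close (so a half turn about z gives the same grasp; the last joint's range is limited). The gripper opens to 88 mm and grips with 3 to 60 N. Pads are 18 mm wide; open, the fingers measure 123 mm over their backs; the gripper's body (75 mm by 187 mm) begins 45 mm behind the grasp point.
Start: joints at [-1.453, 0.381, 1.297, -0, 1.464, -0.215], TCP at [0.18, -0.52, 0.264] pointing down, gripper open.
Joint ranges: [-3.11, 3.11], [-0.89, 2.33], [0.22, 2.48], [-1.42, 4.56], [0.17, 2.85], [-2.88, 2.88]. Speed limits (rad/s): [2.39, 2.39, 3.14, 3.14, 3.14, 3.14].

## Interface

Orientations are given as a unit quaternion [x, y, z, w].
In Python, from cell import env gives the robot as it stands.
- The arm moves only by the tool play_rows, never from a script. Its argument "increments" is a list that holds one entry, the list of rows, each a list of 7 numbers: the turn, a rotation vector about the tool's x, y, z in units of 6 degrees (1.0 is 6 degrees), then the shift along the tool's x, y, z in mm, then the closure, from 0 (fully open) to 1 (shut). A call has 1 to 20 rows; each row is the pose to reach, as a shift and turn from the pose commanded when the call began, along the tool's axes at that moment; what a row does not reach only later rows make up. A row lasts 1/10 s, in which the tool goes at most 50 mm and 8.59 degrees, less where a joint would pass 70% of its speed; a pose out of reach is approached as far as the arm can. A call with a gripper value outside its range is refused whole. The fingers move at their own pace and stop on an object; "grip_force" is the grip in N (left out, the last holds). Time passes only in rows, so rows that repeat a pose let the fingers close. It gives the time, the measured TCP pose, the force, the opening and the grip force at its end, in the units of the state.
- env.sense(): the state, without advancing time (a new reading comes with each control period).
- env.camera(name): name is "scene" or "top" or "wrist"; returns the picture (480x640x3 uint8, blue, green, red); there is no depth.
- env.get_calibration(name): a dict with "fov_y" (degrees; the focal length in pixels is half the picture's height over the tangent of half this angle, whatever the lens; pixels are square), "cx", "cy" (the principal point, pixels), "R" (3x3) and "t" (3): a world point X has camera coordinates R X + t; the wrist camera has in their place "hand_eye" (4x4, takes a point from camera to tool coordinates, whose origin is the TCP and whose axes are the flange's). Camera axes: x right, y down, z forward; pixel columns grow to the right and rows downward; lengths in m; the calibration is good to about 2 mm. The wrist camera is an equidistant fisheye: a pixel r from the principal point sees the ray r / f radians off the axis. A picture is of the moment at which its call begins: read the wrist's pose just before it. get_calibration takes no time and is no camera call.
- env.sign_off(): hands the job in; it is judged then, once.
Trained networks look in the newest picture that a camera, given by its name, has taken for a name from the list of things; names that differ only in an ending like _2 or _b are one class to them, and where a whole thing is asked for, a point or a joint stands for the part that bears it (a point fixed in the world has none). Each returns a list of dicts, best first, with "confidence" (0 to 1); they miss things now and then, are a little off and sometimes report something else, mostly with a low value. They report only what shows in the picture. A call takes as long as a camera call. They do not tell look-alikes from the thing itself.
- env.look_for(target, camera): "pixel" ([column, row] in pixels, amid what is visible of it).
- env.regions_of(target, camera): "mask" (480x640 bool, what is visible of it) and "pixel" ([column, row] in pixels, amid what is visible of it).
- env.tip_of(target, camera): "pixel" ([column, row] in pixels: a listed point, or the origin of a listed thing).
The state is a dict: "time_s": time; "qpos": joint angles; "joint_vel": joint speeds; "joint_efforts": joint torques, N m; "tool_pos": TCP position; "ee_rot": TCP orientation; "force": force on the tool from outside, world axes, zero at the start; "torque": the same for the moment, N m; "gripper_width": finger opening in m; "finger_force": force on a finger pad.
Only numpy, scipy, OpenCV 4.12 (cv2) and the standard library are available. Lean on these libraries where they do the work, as an engineer would, in place of code of your own. Each camera call takes 0.05 s, during which the arm holds its last target. There are 200 camera calls.

## Working session

There is one attempt and no reset: what is moved stays moved. The work goes in short steps, Python scripts to look and compute and a tool call to move; the robot and the scene stay as the last step left them, time stands still between calls to the robot, and variables do not carry over. Pictures are saved under pics/ and viewed, at most 10 in all, crops included, and the job is handed in when it is done.

Besides the shell and the picture viewer there is one more tool, called after "Emit:" as name(argument=value, ...) on one line, values as JSON. play_rows: Moves the arm, as the interface text tells. Its arguments: {"type":"object","properties":{"increments":{"type":"array"},"grip_force":{"type":"number"}},"required":["increments"]}

```bash
ls; mkdir -p pics; python3 - <<'E'
from cell import env
import cv2,numpy as np
s=env.sense(); print(s)
a=env.camera("scene"); b=env.camera("top")
cv2.imwrite("pics/scene0.png",a); cv2.imwrite("pics/top0.png",b)
for c in("scene","top","wrist"): print(c,env.get_calibration(c))
for c in("scene","top"):
  for n in("probe","short_probe","pin_top","guide","stand","jig","lens_cap","sensor","probe_neck"):
    f=env.tip_of if n in("pin_top","guide","sensor","probe_neck","stand","jig") else env.look_for
    print(c,n,[(np.round(d["pixel"],1).tolist(),round(d["confidence"],2)) for d in f(n,c)][:5])
E
```

```text
pics
{'time_s': 0.0, 'qpos': array([-1.45328080e+00,  3.81217714e-01,  1.29822786e+00,  1.56772236e-05,
        1.46363550e+00, -2.15331964e-01]), 'joint_vel': array([-0.00082985,  0.00063504,  0.00103316,  0.00046182,  0.00116865,
        0.00148068]), 'joint_efforts': array([-9.59186309e-05, -4.37924373e+01, -2.24558365e+01,  7.12785311e-02,
        3.52472719e-02, -8.74717421e-05]), 'tool_pos': array([ 0.17966037, -0.51957543,  0.26313719]), 'ee_rot': array([ 9.86183369e-01,  1.65655692e-01,  4.41671464e-05, -7.42938403e-04]), 'force': array([-0.9893023 ,  1.04079775,  0.44501237]), 'torque': array([0.02676925, 0.01462052, 0.03390821]), 'finger_force': 0.0, 'gripper_width': 0.08770842566786118}
scene {'fov_y': 51.780411080832714, 'cx': 313.60204142313614, 'cy': 245.79925433073993, 'R': array([[-0.7614234 ,  0.64823381, -0.0052285 ],
       [ 0.35466931,  0.40982053, -0.84039087],
       [-0.54262703, -0.64174766, -0.54195558]]), 't': array([ 0.44813779, -0.10462297,  1.44027322])}
top {'fov_y': 44.41876723526344, 'cx': 331.6635506025119, 'cy': 239.60493380405376, 'R': array([[ 0.0
[... 964 characters left out ...]
.1], 0.48)]
scene lens_cap [([288.6, 232.5], 0.63)]
scene sensor [([314.8, 236.4], 0.74)]
scene probe_neck [([399.2, 267.4], 0.83), ([360.7, 264.2], 0.75), ([317.3, 208.5], 0.6), ([372.6, 288.5], 0.55)]
top probe [([238.1, 231.6], 0.61), ([238.8, 302.4], 0.42)]
top short_probe [([435.3, 300.5], 0.72), ([207.4, 265.2], 0.46)]
top pin_top [([436.5, 297.6], 0.64), ([374.0, 285.1], 0.64)]
top guide [([371.7, 288.1], 0.59)]
top stand [([235.3, 268.6], 0.93)]
top jig [([375.0, 287.3], 0.67)]
top lens_cap [([419.0, 280.4], 0.38)]
top sensor [([371.9, 287.0], 0.87)]
top probe_neck [([238.1, 263.1], 0.62), ([276.8, 256.6], 0.57), ([165.2, 307.8], 0.47), ([239.5, 308.6], 0.44), ([420.3, 289.6], 0.27)]
```

```bash
python3 - <<'E'
import cv2
a=cv2.imread("pics/scene0.png")[130:370,180:500]; cv2.imwrite("pics/sc.png",cv2.resize(a,None,fx=2.5,fy=2.5,interpolation=2))
a=cv2.imread("pics/top0.png")[170:380,140:460]; cv2.imwrite("pics/tc.png",cv2.resize(a,None,fx=2.5,fy=2.5,interpolation=2))
E
```

```text
(no output)
```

View pics/sc.png

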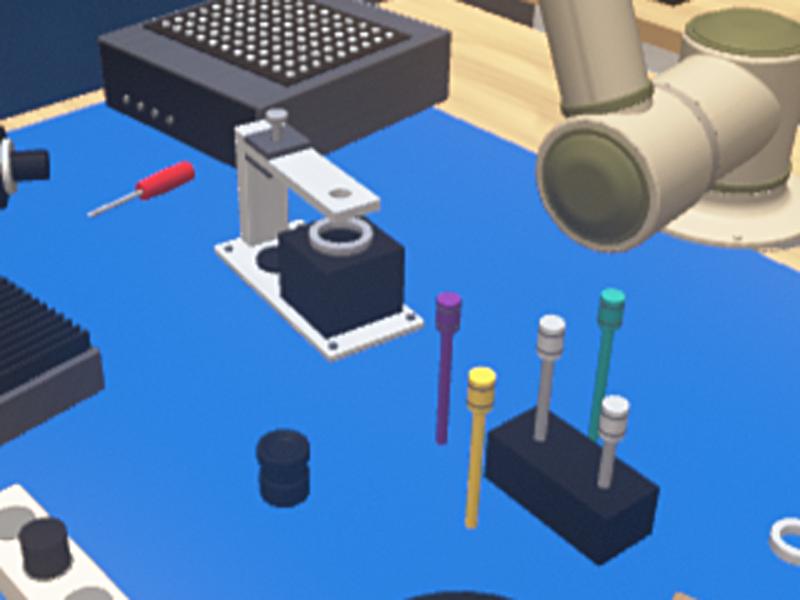

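View pics/tc.png

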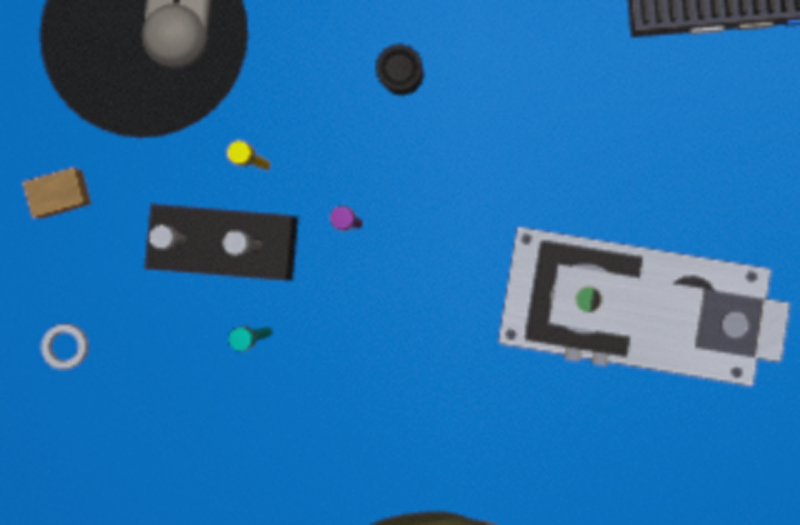

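The networks' candidates for the long probe, as scene / top pixels:
- Long grey probe: (400,260) / (234,267).
- Short grey probe: (425,292) / (205,265). Its top is lower and nearer the block.
- Purple: (359,250) / (277,257).
- Yellow: (372,282) / (236,231).
- Turquoise: (424,250) / (237,305).

I choose the grey one at (400,260). The pin head is at (291,176) / (434,300) and the guide hole at (316,207) / (376,290).

```bash
cat > h.py <<'E'
import numpy as np
from scipy.spatial.transform import Rotation as Ro
def ray(env,c,px,s=None):
    """origin, direction in world of a pixel"""
    k=env.get_calibration(c); f=240/np.tan(np.radians(k["fov_y"])/2)
    u=(np.array(px)-[k["cx"],k["cy"]])
    if c!="wrist":
        d=k["R"].T@np.append(u/f,1); return -k["R"].T@k["t"],d/np.linalg.norm(d)
    r=np.hypot(*u); th=r/f; d=np.append(u/max(r,1e-9)*np.sin(th),np.cos(th))
    H=k["hand_eye"]; W=Ro.from_quat(s["ee_rot"]).as_matrix()
    return W@H[:3,3]+s["tool_pos"],W@H[:3,:3]@d
def tri(rays):
    A=0;b=0
    for o,d in rays:
        P=np.eye(3)-np.outer(d,d);A=A+P;b=b+P@o
    X=np.linalg.solve(A,b)
    return X,[np.linalg.norm((np.eye(3)-np.outer(d,d))@(X-o))for o,d in rays]
def atz(r,z): o,d=r; return o+d*(z-o[2])/d[2]
def proj(env,c,X,s=None):
    k=env.get_calibration(c); f=240/np.tan(np.radians(k["fov_y"])/2)
    if c!="wrist": p=k["R"]@X+k["t"]; return f*p[:2]/p[2]+[k["cx"],k["cy"]]
    H=k["hand_eye"]; W=Ro.from_quat(s["ee_rot"]).as_matrix()
    p=H[:3,:3].T@(W.T@(X-s["tool_pos"])-H[:3,3]); r=np.hypot(p[0],p[1])
    return f*np.arctan2(r,p[2])*p[:2]/r+[k["cx"],k["cy"]]
def togo(s,X):
    """mm along tool axes from TCP to world X"""
    return 1e3*Ro.from_quat(s["ee_rot"]).inv().apply(np.array(X)-s["tool_pos"])
E
python3 - <<'E'
from cell import env
from h import *
for n,a,b,z in[("long",(400,257.5),(234.4,267.2),.162),("short",(425.6,291),(204.8,264.8),.127),("pin",(290.8,175.5),(434,299.6),.175),("guide",(316.2,207.2),(375.8,289.6),.137)]:
    ra,rb=ray(env,"scene",a),ray(env,"top",b)
    X,e=tri([ra,rb]); print(n,X.round(4),np.round(e,4),atz(ra,z).round(4),atz(rb,z).round(4))
E
```

```text
long [0.5276 0.1862 0.1624] [0.0009 0.0009] [0.5279 0.1853 0.162 ] [0.527 0.187 0.162]
short [0.5321 0.2567 0.1253] [0.0006 0.0006] [0.5344 0.2576 0.127 ] [0.5317 0.2568 0.127 ]
pin [ 0.4673 -0.2284  0.1712] [0.0006 0.0006] [ 0.4728 -0.2222  0.175 ] [ 0.467  -0.2274  0.175 ]
guide [ 0.4849 -0.1106  0.1353] [0.0003 0.0003] [ 0.4872 -0.1085  0.137 ] [ 0.4847 -0.1103  0.137 ]
```

View pics/top0.png

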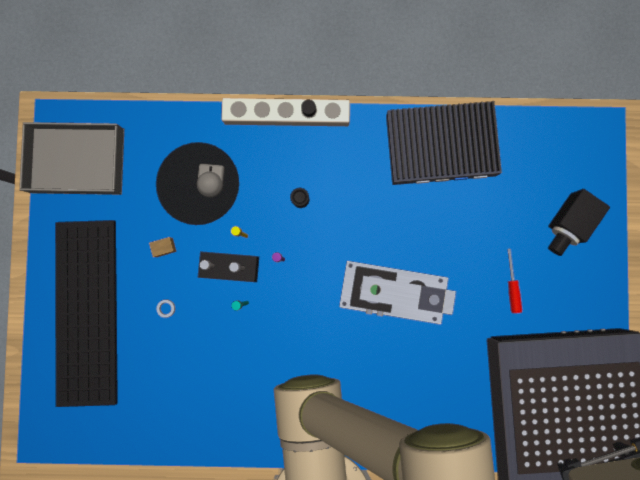

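```bash
python3 - <<'E'
from cell import env
from h import *
for p in [(220,146),(275,196),(300,130)]: print(atz(ray(env,"scene",p),0.).round(3),atz(ray(env,"scene",p),0.1).round(3))
s=env.sense();print(togo(s,[.467,-.228,.28]))
E
```

```text
[ 0.28  -0.909  0.   ] [ 0.407 -0.681  0.1  ]
[ 0.371 -0.439  0.   ] [ 0.484 -0.279  0.1  ]
[-0.058 -0.845  0.   ] [ 0.117 -0.626  0.1  ]
[ 366.8871573  -181.93774637  -16.25560466]
```

Top view: the jig's pin head is at (434,300) and its guide hole at (375,290). The stand's long probe is at (234,267). The path to the pin clears everything.

Emit:
play_rows(increments=[[[0, 0, 0, 35, -17, -10, 1], [0, 0, 0, 75, -37, -16, 1], [0, 0, 0, 120, -59, -16, 1], [0, 0, 0, 164, -81, -16, 1], [0, 0, 0, 208, -103, -16, 1], [0, 0, 0, 252, -125, -16, 1], [0, 0, 0, 296, -147, -16, 1], [0, 0, 0, 335, -166, -16, 1], [0, 0, 0, 367, -182, -16, 1], [0, 0, 0, 367, -182, -16, 1], [0, 0, 0, 367, -182, -16, 1], [0, 0, 0, 367, -182, -16, 1]]])

```text
time_s: 2.2
tool_pos: [0.4665, -0.2286, 0.2797]
ee_rot: [0.986, 0.165, -0.0, 0.0]
force: [-0.6, -0.1, -0.2]
gripper_width: 0.0005
finger_force: 0.0
```

```bash
python3 - <<'E'
from cell import env
from h import *
import cv2
s=env.sense();print(s["tool_pos"],s["ee_rot"],s["joint_vel"].max(),s["gripper_width"],s["qpos"])
im=env.camera("wrist");cv2.imwrite("pics/w1.png",im)
for n in("pin_top","guide","sensor"):
  for d in env.tip_of(n,"wrist")[:3]: print(n,d["pixel"],d["confidence"],atz(ray(env,"wrist",d["pixel"],s),{"pin_top":.171,"guide":.137,"sensor":.056}[n]).round(4))
for X in([.4673,-.2284,.1712],[.4849,-.1106,.137]): print(proj(env,"wrist",np.array(X),s))
E
```

```text
[ 0.46653068 -0.22861257  0.27972929] [ 9.86268134e-01  1.65151882e-01 -1.41312323e-04  5.89501095e-05] 0.0018469933337359478 0.00045985198378834153 [-6.83646783e-01  3.15557075e-01  1.35043139e+00 -2.91415899e-04
  1.47570228e+00  5.55353214e-01]
pin_top [315.1, 242.5] 0.69 [ 0.4681 -0.2245  0.171 ]
guide [171.8, 161.8] 0.9 [ 0.4835 -0.1062  0.137 ]
[320.47255897 245.66044247]
[177.49344182 161.56992415]
```

View pics/w1.png

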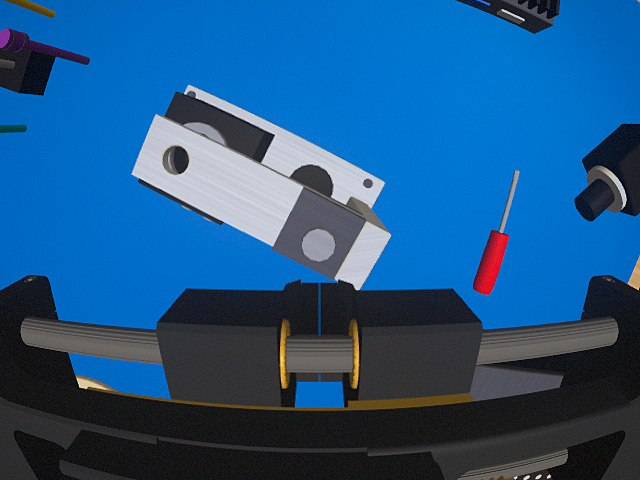

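Wrist view: the pin head is at (318,245) and the guide hole at (176,160). Both lie within about 1–2 px of where the triangulated points project. I push down now with closed fingers.

Emit:
play_rows(increments=[[[0, 0, 0, 1, -1, 35, 1], [0, 0, 0, 1, -1, 65, 1], [0, 0, 0, 1, -1, 72, 1], [0, 0, 0, 1, -1, 76, 1], [0, 0, 0, 1, -1, 80, 1], [0, 0, 0, 1, -1, 84, 1], [0, 0, 0, 1, -1, 88, 1], [0, 0, 0, 1, -1, 91, 1], [0, 0, 0, 1, -1, 94, 1], [0, 0, 0, 1, -1, 97, 1], [0, 0, 0, 1, -1, 99, 1], [0, 0, 0, 1, -1, 100, 1], [0, 0, 0, 1, -1, 100, 1]]])

```text
time_s: 3.7
tool_pos: [0.4681, -0.2271, 0.1808]
ee_rot: [0.986, 0.166, 0.001, 0.001]
force: [-0.2, -0.7, 4.5]
gripper_width: 0.0004
finger_force: 2.3
```

Emit:
play_rows(increments=[[[0, 0, 0, 0, 0, 0.7, 1], [0, 0, 0, 0, 0, 1.3, 1], [0, 0, 0, 0, 0, 2, 1], [0, 0, 0, 0, 0, 2.5, 1], [0, 0, 0, 0, 0, 2.5, 1]]])

```text
time_s: 4.2
tool_pos: [0.4681, -0.2271, 0.1784]
ee_rot: [0.986, 0.166, 0.001, 0.001]
force: [-1.2, -0.3, 7.1]
gripper_width: 0.0002
finger_force: 3.3
```

Emit:
play_rows(increments=[[[0, 0, 0, 0, 0, 0.5, 1], [0, 0, 0, 0, 0, 1, 1], [0, 0, 0, 0, 0, 1, 1]]])

```text
time_s: 4.5
tool_pos: [0.4681, -0.2271, 0.1783]
ee_rot: [0.986, 0.166, 0.001, 0.001]
force: [-3.2, 0.0, 14.5]
gripper_width: 0.0003
finger_force: 7.4
```

Emit:
play_rows(increments=[[[0, 0, 0, 0, 0, 0.5, 1], [0, 0, 0, 0, 0, 1, 1], [0, 0, 0, 0, 0, 1, 1]]])

```text
time_s: 4.8
tool_pos: [0.4681, -0.2271, 0.1782]
ee_rot: [0.986, 0.166, 0.001, 0.002]
force: [-6.1, 3.3, 23.1]
gripper_width: 0.0006
finger_force: 11.5
```

The travel stopped hard with the fingertips at 0.153 m and the force still rising, so the pin is seated. Next I retreat and go above the probe.

Emit:
play_rows(increments=[[[0, 0, 0, 0, 0, -30, 1], [0, 0, 0, 0, 0, -75, 1], [0, 0, 0, 10, -20, -110, 0.8], [0, 0, 0, 30, -58, -120, 0.5], [0, 0, 0, 50, -98, -120, 0.5], [0, 0, 0, 70, -138, -120, 0.5], [0, 0, 0, 91, -178, -120, 0.5], [0, 0, 0, 112, -218, -120, 0.5], [0, 0, 0, 133, -258, -120, 0.5], [0, 0, 0, 153, -298, -120, 0.5], [0, 0, 0, 173, -336, -120, 0.5], [0, 0, 0, 191, -371, -120, 0.5], [0, 0, 0, 191, -371, -120, 0.5], [0, 0, 0, 191, -371, -120, 0.5], [0, 0, 0, 191, -371, -120, 0.5]]])

```text
time_s: 6.3
tool_pos: [0.527, 0.1856, 0.2953]
ee_rot: [0.986, 0.165, 0.0, 0.0]
force: [0.4, 0.2, -0.9]
gripper_width: 0.0438
finger_force: 0.0
```

```bash
python3 - <<'E'
from cell import env
from h import *
import cv2
s=env.sense();print(s["tool_pos"],s["ee_rot"],s["gripper_width"],s["qpos"])
im=env.camera("wrist");cv2.imwrite("pics/w2.png",im)
for X in([.5276,.1862,.162],[.5276,.1862,.132],[.5321,.2567,.127]): print(proj(env,"wrist",np.array(X),s))
for d in env.regions_of("probe","wrist"): print(d["pixel"],d["confidence"],d["mask"].sum())
print(togo(s,[.5276,.1862,.153]))
t=env.camera("scene"); tt=env.camera("top")
cv2.imwrite("pics/s2.png",t);cv2.imwrite("pics/t2.png",tt)
for c in("scene","top"):
  for d in env.tip_of("pin_top",c): print(c,d["pixel"],d["confidence"])
  print(proj(env,c,np.array([.4678,-.2275,.153])))
E
```

```text
[0.52699859 0.1856185  0.29534662] [9.86251831e-01 1.65249248e-01 5.77874020e-06 1.08040761e-04] 0.04378348128420948 [ 1.26859102e-01  3.76208912e-01  1.21235661e+00 -2.15497652e-04
  1.55300713e+00  1.36563780e+00]
[319.71098606 236.36745648]
[319.60317806 227.07994431]
[237.65826127 192.67354316]
[346.1, 127.9] 0.87 648
[317.3, 227.3] 0.68 901
[292.5, 312.5] 0.68 1118
[425.0, 229.1] 0.56 1064
[  0.76156583  -0.38431892 142.346519  ]
scene [288.1, 184.0] 0.42
[291.3105732  182.27476426]
top [433.1, 295.9] 0.64
[432.31912073 298.79957342]
```

View pics/w2.png

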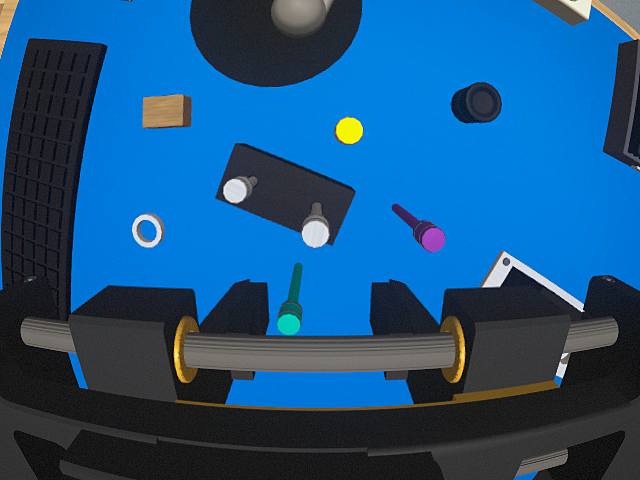

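Wrist view: the long grey probe's top is at about (315,234), the short one at (236,190), turquoise at (289,322) and purple at (432,238). I take a close crop to check the choice and refine the centre.

```bash
python3 - <<'E'
from cell import env
from h import *
import cv2
s=env.sense()
def blob(f,x0,y0,x1,y1,th):
    g=cv2.imread(f).min(2)[y0:y1,x0:x1]; m=(g>th).astype(np.uint8)
    n,l,st,c=cv2.connectedComponentsWithStats(m)
    return [(st[i].tolist(),(c[i]+[x0,y0]).round(1).tolist()) for i in range(1,n) if st[i][4]>20]
print(blob("pics/w2.png",295,205,340,260,185)); print(blob("pics/w2.png",295,205,340,260,160))
print(blob("pics/t2.png",222,255,250,282,150),blob("pics/top0.png",222,255,250,282,150),blob("pics/top0.png",222,255,250,282,120))
c=cv2.resize(cv2.imread("pics/w2.png")[180:260,215:345],None,fx=4,fy=4,interpolation=2)
a=cv2.resize(cv2.imread("pics/scene0.png")[245:315,375:450],None,fx=4,fy=4,interpolation=2)
o=np.zeros((330,830,3),np.uint8);o[:320,:520]=c;o[:280,525:825]=a
cv2.imwrite("pics/cc.png",o[:,:800])
E
```

```text
[([7, 16, 27, 27, 532], [314.8, 233.5])]
[([7, 16, 27, 27, 553], [314.9, 233.6])]
[] [([8, 8, 8, 8, 56], [233.4, 266.6])] [([7, 8, 10, 9, 67], [233.6, 266.7])]
```

View pics/cc.png

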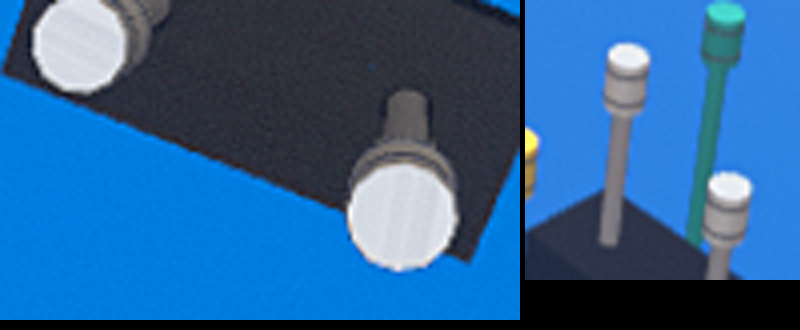

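```bash
python3 - <<'E'
from cell import env
from h import *
s=env.sense()
rs=[ray(env,"scene",(400.5,258.8)),ray(env,"top",(233.5,266.8)),ray(env,"wrist",(314.8,233.5),s)]
for r in rs: print(atz(r,.162).round(4))
for q in([0,1],[0,2],[1,2],[0,1,2]):print(*tri([rs[i] for i in q]))
X=atz(rs[2],.162);print(togo(s,[X[0],X[1],.153]))
E
```

```text
[0.5305 0.1889 0.162 ]
[0.5278 0.1889 0.162 ]
[0.5286 0.1904 0.162 ]
[0.52843763 0.1883891  0.16084573] [np.float64(0.0008864820938636543), np.float64(0.000886482093863715)]
[0.52932439 0.18946654 0.16178341] [np.float64(0.0011950721086963945), np.float64(0.001195072108696526)]
[0.5277021  0.18985311 0.15746421] [np.float64(0.0002797927784822809), np.float64(0.00027979277848222975)]
[0.52848741 0.1890977  0.16093035] [np.float64(0.0014085966596876424), np.float64(0.0006445559614882602), np.float64(0.0012018882933843987)]
[  2.84254666  -3.84539401 142.36896899]
```

Emit:
play_rows(increments=[[[0, 0, 0, 1, -1, 30, 0.5], [0, 0, 0, 2.4, -3, 70, 0.5], [0, 0, 0, 2.4, -3, 95, 0.5], [0, 0, 0, 2.4, -3, 95, 0.5], [0, 0, 0, 2.4, -3, 95, 0.5]]])

```text
time_s: 7.1
tool_pos: [0.5287, 0.1899, 0.2011]
ee_rot: [0.986, 0.165, 0.0, 0.0]
force: [-0.1, -0.5, 0.5]
gripper_width: 0.0445
finger_force: 0.0
```

```bash
python3 - <<'E'
from cell import env
from h import *
import cv2
s=env.sense();im=env.camera("wrist");cv2.imwrite("pics/w3.png",im)
p=proj(env,"wrist",np.array([.5285,.1892,.162]),s);print(p,s["tool_pos"])
x0,y0=(p-40).astype(int)
g=im.min(2)[y0:y0+80,x0:x0+80]
n,l,st,c=cv2.connectedComponentsWithStats((g>180).astype(np.uint8))
for i in range(1,n):
  if st[i][4]>50:
    q=c[i]+[x0,y0]; X=atz(ray(env,"wrist",q,s),.162); print(st[i],q,X.round(4),togo(s,[X[0],X[1],.153]))
E
```

```text
[322.27387852 288.230878  ] [0.52873361 0.18988439 0.20114863]
[  18   21   41   38 1192] [320.31963087 287.46728188] [0.5286 0.1902 0.162 ] [-0.09627955 -0.34492076 48.14851496]
```

Emit:
play_rows(increments=[[[0, 0, 0, 0, 0, 20, 0.5], [0, 0, 0, 0, -0.3, 40, 0.5], [0, 0, 0, 0, -0.3, 48, 0.5], [0, 0, 0, 0, -0.3, 48, 0.5], [0, 0, 0, 0, -0.3, 48, 1], [0, 0, 0, 0, -0.3, 48, 1], [0, 0, 0, 0, -0.3, 48, 1], [0, 0, 0, 0, -0.3, 48, 1], [0, 0, 0, 0, -0.3, 48, 1]]], grip_force=25)

```text
time_s: 8.05
tool_pos: [0.5286, 0.1904, 0.1529]
ee_rot: [0.986, 0.166, 0.001, 0.0]
force: [-0.0, 0.2, 4.2]
gripper_width: 0.019
finger_force: 25.0
```

Emit:
play_rows(increments=[[[0, 0, 0, 0, 0, -8, 1], [0, 0, 0, 0, 0, -20, 1], [0, 0, 0, 0, 0, -35, 1], [0, 0, 0, 0, 0, -55, 1], [0, 0, 0, 0, 0, -90, 1], [0, 0, 0, 0, 0, -130, 1], [0, 0, 0, 0, 0, -165, 1], [0, 0, 0, 0, 0, -190, 1], [0, 0, 0, 0, 0, -190, 1], [0, 0, 0, 0, 0, -190, 1], [0, 0, 0, 0, 0, -190, 1]]])

```text
time_s: 9.15
tool_pos: [0.5278, 0.1903, 0.3407]
ee_rot: [0.986, 0.166, -0.002, -0.0]
force: [-0.1, 0.2, -0.3]
gripper_width: 0.019
finger_force: 25.0
```

```bash
python3 - <<'E'
from cell import env
from h import *
import cv2
s=env.sense();print(s["tool_pos"],s["ee_rot"],s["force"],s["gripper_width"])
for c in("wrist","scene","top"):
  cv2.imwrite(f"pics/{c}4.png",env.camera(c))
  for d in env.tip_of("probe_tip",c)[:4]: print(c,d["pixel"],d["confidence"])
  T=s["tool_pos"]; print(proj(env,c,T-[0,0,.141],s),proj(env,c,T-[0,0,.021],s))
gd=np.array([.4849,-.1106,.137]); print(togo(s,[gd[0],gd[1],.343]))
w=cv2.imread("pics/wrist4.png")[150:400,170:470];sc=cv2.imread("pics/scene4.png")
p=proj(env,"scene",T-[0,0,.1],s).astype(int);sc=sc[p[1]-80:p[1]+80,p[0]-60:p[0]+60]
o=np.zeros((500,800,3),np.uint8);o[:417,:500]=cv2.resize(w,(500,417));x=cv2.resize(sc,(290,387));o[:387,505:795]=x
cv2.imwrite("pics/c4.png",o)
E
```

```text
[0.52777874 0.19025162 0.34066824] [ 9.86187504e-01  1.65625365e-01 -1.56289889e-03 -5.14369007e-05] [-0.0753334   0.20756815 -0.30241577] 0.01902911374337
wrist [300.8, 255.1] 0.84
wrist [323.6, 236.1] 0.79
wrist [394.0, 202.3] 0.76
wrist [339.6, 135.6] 0.74
[320.33356157 234.24861131] [321.35178587 303.2606127 ]
scene [414.5, 307.0] 0.9
scene [355.7, 308.8] 0.86
scene [403.1, 243.0] 0.61
scene [366.7, 342.2] 0.56
[403.84634439 241.9089063 ] [410.32096544 183.5319521 ]
top [206.1, 184.0] 0.64
top [279.4, 259.8] 0.56
top [431.7, 298.8] 0.51
top [246.6, 302.5] 0.41
[229.56851053 266.48406273] [217.64309161 265.2807223 ]
[-138.81405192  270.33697997   -2.07360927]
```

View pics/c4.png

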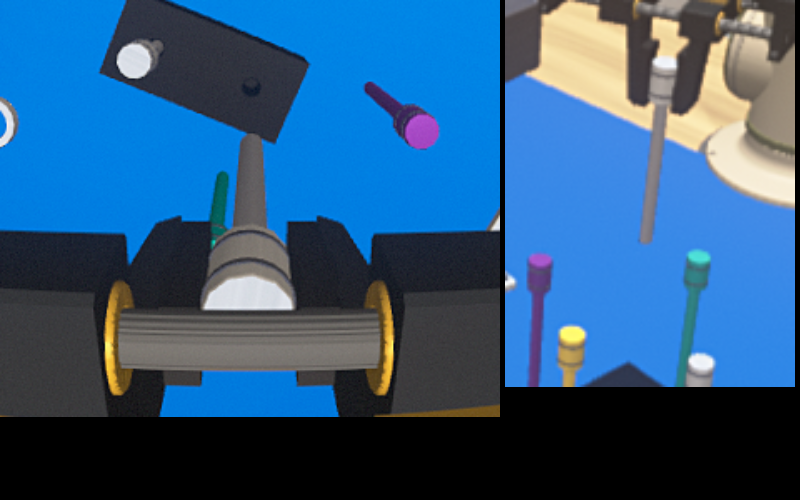

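The tip is seen at wrist (320,234) against (320.3,234.2) predicted, and at scene (403,243) against (404,242). So the probe hangs straight on the tool axis. I go to hover over the guide hole.

Emit:
play_rows(increments=[[[0, 0, 0, -8, 15, -2, 1], [0, 0, 0, -22, 43, -2, 1], [0, 0, 0, -40, 78, -2, 1], [0, 0, 0, -58, 113, -2, 1], [0, 0, 0, -76, 148, -2, 1], [0, 0, 0, -94, 183, -2, 1], [0, 0, 0, -112, 218, -2, 1], [0, 0, 0, -126, 246, -2, 1], [0, 0, 0, -135, 264, -2, 1], [0, 0, 0, -139, 270, -2, 1], [0, 0, 0, -139, 270, -2, 1], [0, 0, 0, -139, 270, -2, 1], [0, 0, 0, -139, 270, -2, 1]]])

```text
time_s: 10.75
tool_pos: [0.4852, -0.1093, 0.3443]
ee_rot: [0.986, 0.166, 0.0, -0.0]
force: [-0.2, -1.2, -0.9]
gripper_width: 0.019
finger_force: 25.0
```

```bash
python3 - <<'E'
from cell import env
from h import *
import cv2
s=env.sense();print(s["tool_pos"],s["ee_rot"],s["force"])
T=s["tool_pos"];Z=Ro.from_quat(s["ee_rot"]).apply([0,0,1])
im=env.camera("wrist");cv2.imwrite("pics/wrist5.png",im)
for n in("guide","probe_tip"):
  for d in env.tip_of(n,"wrist")[:2]: print(n,d["pixel"],d["confidence"],atz(ray(env,"wrist",d["pixel"],s),.137).round(4))
print("tip pred",proj(env,"wrist",T+Z*.141,s),"guide pred",proj(env,"wrist",np.array([.4849,-.1106,.137]),s),"axis at .137",proj(env,"wrist",T+Z*(T[2]-.137),s))
s1=dict(tool_pos=np.array([0.46653068,-0.22861257,0.27972929]),ee_rot=np.array([9.86268134e-01,1.65151882e-01,-1.41312323e-04,5.89501095e-05]))
print("w1 guide",atz(ray(env,"wrist",(176,160),s1),.137))
cv2.imwrite("pics/c5.png",cv2.resize(im[130:280,220:420],None,fx=4,fy=4,interpolation=2))
E
```

```text
[ 0.48516738 -0.109252    0.34428125] [ 9.86071639e-01  1.66321115e-01  4.98625576e-05 -8.38560355e-05] [-0.19645707 -1.1841374  -0.85799635]
guide [321.3, 218.2] 0.83 [ 0.4848 -0.1107  0.137 ]
probe_tip [322.0, 237.6] 0.88 [ 0.4679 -0.1172  0.137 ]
probe_tip [137.2, 48.3] 0.88 [0.5866 0.1097 0.137 ]
tip pred [320.21384587 234.82763539] guide pred [321.27558897 218.02879864] axis at .137 [319.9250407  217.24497751]
w1 guide [ 0.48569309 -0.10909229  0.137     ]
```

View pics/c5.png

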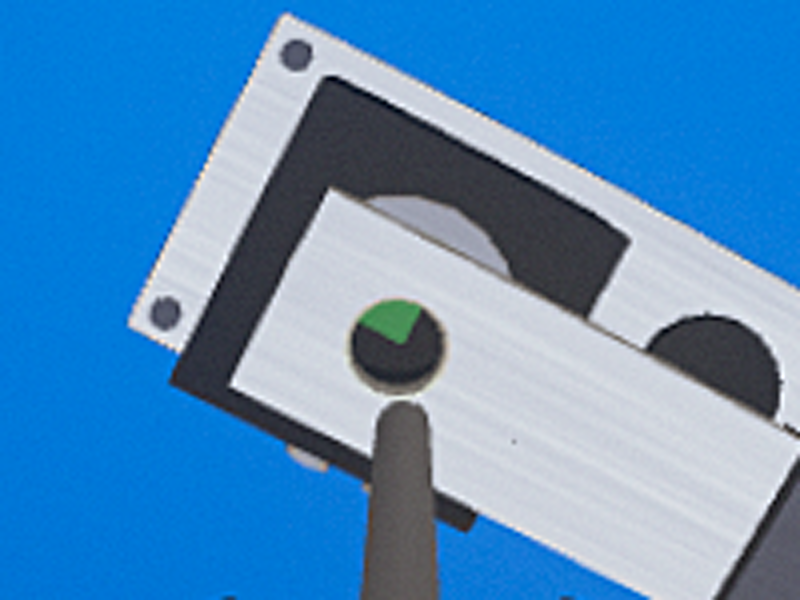

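Crop: the hole centre is at full-image (319.5,216.5) and the rod's tip centre at about (320.7,236). The hole lies on the tool axis within about 1–2 mm. I lower to just above the arm with a small correction and look again.

Emit:
play_rows(increments=[[[0, 0, 0, 0.5, -0.3, -5, 1], [0, 0, 0, 1.2, -0.7, 15, 1], [0, 0, 0, 1.2, -0.7, 35, 1], [0, 0, 0, 1.2, -0.7, 50, 1], [0, 0, 0, 1.2, -0.7, 55, 1], [0, 0, 0, 1.2, -0.7, 55, 1], [0, 0, 0, 1.2, -0.7, 55, 1]]])

```text
time_s: 11.6
tool_pos: [0.4863, -0.1093, 0.2902]
ee_rot: [0.986, 0.166, 0.001, 0.0]
force: [-1.0, -0.1, -0.9]
gripper_width: 0.0188
finger_force: 25.0
```

```bash
python3 - <<'E'
from cell import env
from h import *
import cv2
s=env.sense();print(s["tool_pos"],s["ee_rot"],s["force"])
T=s["tool_pos"];Z=Ro.from_quat(s["ee_rot"]).apply([0,0,1]);tip=T+Z*.141
w=env.camera("wrist");a=env.camera("scene");t=env.camera("top")
for n,i in(("wrist",w),("scene",a),("top",t)): cv2.imwrite(f"pics/{n}6.png",i)
for c in("wrist","scene"):
  for n in("guide","probe_tip"):
    for d in env.tip_of(n,c)[:2]: print(c,n,d["pixel"],d["confidence"])
  print(c,"tip pred",proj(env,c,tip,s),"axis at .137",proj(env,c,T+Z*(T[2]-.137),s))
o=np.zeros((480,800,3),np.uint8)
o[:480,:480]=cv2.resize(w[160:260,270:370],(480,480),interpolation=2)
o[:480,490:790]=cv2.resize(a[170:250,290:340],(300,480),interpolation=2)
cv2.imwrite("pics/c6.png",o)
E
```

```text
[ 0.48625945 -0.10930077  0.29016271] [9.86180531e-01 1.65672647e-01 6.12251846e-04 3.99702032e-04] [-1.02064338 -0.09972544 -0.94291839]
wrist guide [316.0, 229.4] 0.8
wrist probe_tip [320.8, 236.6] 0.98
wrist probe_tip [163.2, 95.3] 0.89
wrist tip pred [320.21159741 234.8261735 ] axis at .137 [320.14891282 230.9957733 ]
scene guide [315.1, 209.6] 0.78
scene probe_tip [316.4, 203.4] 0.84
scene probe_tip [355.2, 306.7] 0.82
scene tip pred [316.17214865 202.41336848] axis at .137 [316.17734871 206.9699251 ]
```

View pics/c6.png

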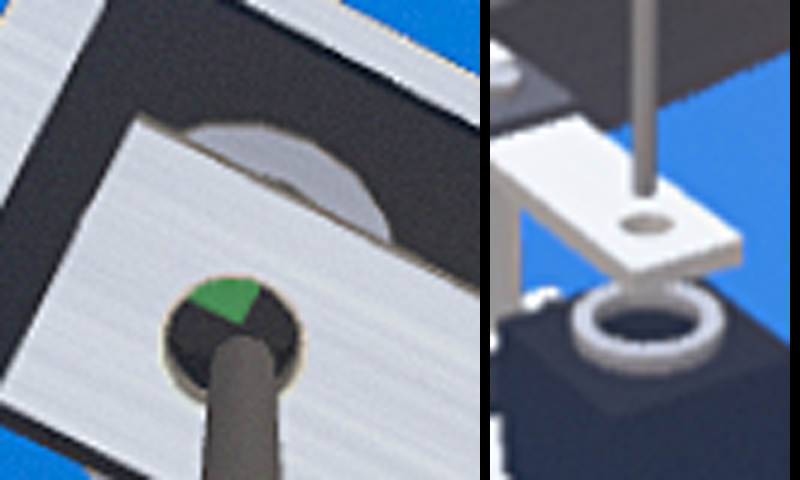

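In the wrist crop the hole centre is at (318.8,231.9), and the rod axis at that height projects to (320.6,232.0), so about 1 mm of correction along -y of the tool. The scene view agrees within half a pixel. I correct and lower part-way.

Emit:
play_rows(increments=[[[0, 0, 0, 0, -0.5, 0, 1], [0, 0, 0, 0, -1, 0, 1], [0, 0, 0, 0, -1, 2, 1], [0, 0, 0, 0, -1, 7, 1], [0, 0, 0, 0, -1, 14, 1], [0, 0, 0, 0, -1, 21, 1], [0, 0, 0, 0, -1, 28, 1], [0, 0, 0, 0, -1, 33, 1], [0, 0, 0, 0, -1, 33, 1], [0, 0, 0, 0, -1, 33, 1]]])

```text
time_s: 12.95
tool_pos: [0.4857, -0.1083, 0.2563]
ee_rot: [0.986, 0.166, 0.0, -0.0]
force: [-0.2, 0.7, -1.4]
gripper_width: 0.019
finger_force: 25.0
```

```bash
python3 - <<'E'
from cell import env
from h import *
import cv2
s=env.sense();print(s["tool_pos"],s["ee_rot"],s["force"],s["torque"])
T=s["tool_pos"];Z=Ro.from_quat(s["ee_rot"]).apply([0,0,1])
w=env.camera("wrist");a=env.camera("scene");cv2.imwrite("pics/wrist7.png",w);cv2.imwrite("pics/scene7.png",a)
for c in("wrist","scene"): print(c,"axis at .137",proj(env,c,T+Z*(T[2]-.137),s))
o=np.zeros((480,800,3),np.uint8)
o[:480,:480]=cv2.resize(w[190:290,270:370],(480,480),interpolation=2)
o[:480,490:790]=cv2.resize(a[170:250,290:340],(300,480),interpolation=2)
cv2.imwrite("pics/c7.png",o)
E
```

```text
[ 0.48569875 -0.10829278  0.25626873] [ 9.86187513e-01  1.65632692e-01  3.01983903e-05 -1.65865363e-05] [-0.2147788   0.71061414 -1.41321884] [-0.03683222 -0.01447615 -0.0004135 ]
wrist axis at .137 [320.33827259 242.57361472]
scene axis at .137 [316.72360294 207.03722082]
```

View pics/c7.png

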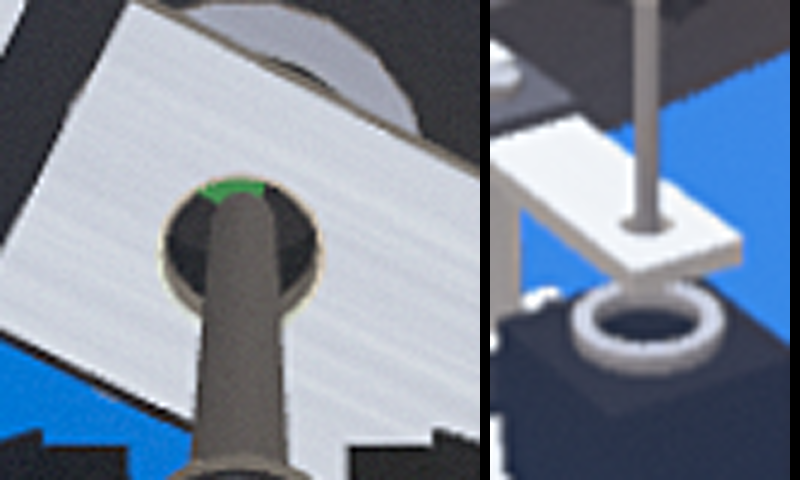

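The rod is centred in the hole in both views: wrist 242.5 against 241, and scene 647 against 646 (crop px). I lower the rest of the way.

Emit:
play_rows(increments=[[[0, 0, 0, 0, 0, 5, 1], [0, 0, 0, 0, 0, 12, 1], [0, 0, 0, 0, 0, 19, 1], [0, 0, 0, 0, 0, 26, 1], [0, 0, 0, 0, 0, 33, 1], [0, 0, 0, 0, 0, 38, 1], [0, 0, 0, 0, 0, 40, 1], [0, 0, 0, 0, 0, 40, 1], [0, 0, 0, 0, 0, 40, 1], [0, 0, 0, 0, 0, 40, 1], [0, 0, 0, 0, 0, 40, 1]]])

```text
time_s: 14.15
tool_pos: [0.4857, -0.1083, 0.2165]
ee_rot: [0.986, 0.166, 0.0, 0.0]
force: [-0.2, -0.5, -1.5]
gripper_width: 0.0191
finger_force: 25.0
```

```bash
python3 - <<'E'
from cell import env
from h import *
import cv2
s=env.sense();print(s["time_s"],s["tool_pos"],s["ee_rot"],s["force"],s["torque"],s["gripper_width"],abs(s["joint_vel"]).max())
T=s["tool_pos"];Z=Ro.from_quat(s["ee_rot"]).apply([0,0,1])
w=env.camera("wrist");cv2.imwrite("pics/wrist8.png",w)
p=proj(env,"wrist",T+Z*(T[2]-.137),s);print(p)
g=w.min(2)
for r in range(int(p[1])-20,int(p[1])+20,3):
  print(r,g[r,290:352:2].tolist())
E
```

```text
14.15 [ 0.48568997 -0.10829438  0.21645957] [9.86186768e-01 1.65636971e-01 1.94355420e-04 1.22062427e-04] [-0.22939181 -0.53835837 -1.45166953] [ 0.03286041  0.00211575 -0.05506999] 0.019115793595545622 0.0013104944072687696
[320.63393302 260.75841262]
240 [199, 199, 203, 206, 206, 203, 205, 207, 204, 201, 200, 204, 205, 209, 205, 208, 212, 211, 208, 203, 205, 209, 209, 213, 212, 208, 206, 209, 207, 206, 205]
243 [199, 204, 204, 206, 201, 204, 207, 204, 205, 206, 201, 175, 98, 96, 88, 95, 101, 95, 152, 174, 206, 208, 204, 208, 206, 211, 214, 212, 209, 209, 210]
246 [203, 205, 201, 202, 203, 206, 202, 205, 198, 122, 34, 50, 79, 83, 90, 86, 92, 88, 93, 57, 63, 140, 198, 210, 207, 202, 205, 211, 210, 215, 211]
249 [202, 201, 202, 205, 203, 202, 207, 177, 49, 48, 49, 56, 78, 82, 86, 85, 87, 93, 87, 66, 54, 50, 72, 176, 208, 211, 210, 206, 206, 206, 206]
252 [209, 206, 202, 201, 200, 202, 189, 41, 51, 50, 53, 65, 80, 81, 89, 93, 91, 92, 88, 70, 52, 54, 42, 26, 151, 208, 205, 206, 207, 209, 208]
255 [207, 206, 203, 207, 208, 205, 41, 41, 40, 42, 42, 68, 72, 81, 86, 85, 91, 88, 89, 62, 38, 
[... 511 characters left out ...]
04, 101, 74, 66, 75, 84, 83, 89, 89, 89, 90, 86, 94, 64, 78, 90, 84, 176, 207, 208, 205, 205, 207, 206]
270 [209, 210, 210, 209, 206, 210, 211, 122, 110, 111, 100, 76, 82, 83, 87, 83, 92, 88, 88, 88, 97, 94, 86, 123, 188, 209, 200, 206, 206, 203, 205]
273 [202, 204, 204, 212, 210, 213, 209, 215, 148, 101, 90, 75, 80, 85, 84, 84, 95, 88, 88, 84, 93, 85, 164, 198, 207, 205, 204, 206, 208, 204, 203]
276 [206, 202, 201, 206, 208, 206, 209, 214, 215, 222, 125, 78, 80, 84, 85, 90, 91, 89, 88, 81, 148, 196, 203, 203, 210, 214, 209, 207, 205, 204, 205]
279 [208, 209, 208, 204, 205, 202, 201, 203, 204, 219, 84, 80, 83, 78, 83, 91, 91, 93, 89, 78, 190, 206, 199, 202, 205, 202, 204, 208, 211, 208, 206]
```

The hole spans columns 301 to 339.5 and the rod 311.5 to 329, so the rod is centred. The tip is at about 0.0755 m, the arm is still and there is no contact force.

```bash
python3 -c "
from cell import env
print(env.sign_off())"
```

```text
the job is handed in; nothing more can be done
None
```

The job is handed in: the pin is pushed down to its hard stop, and the long probe is held still and upright in the centre of the guide hole, its tip about 20 mm inside the lens mount and 20 mm above the sensor.

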